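Post a V-block through the flap of a return chute

TASK

Return the steel V-block to the blue return chute: with the fingertips, push it along the chute's table, through the yellow hanging flap and over the sill so that it drops inside, then pull the fingers back out and let the flap swing fully shut. Only slide the block, never lift it or knock it over on the table, and leave the other things on the bench where they stand.

Things in the scene. Friction and masses are not known exactly. Their poses are not given: they have to be found in the camera images.
- chute: Blue sheet-metal return chute, fixed to the bench: a steel table in front, a closed box behind. x axis = direction in which the block is pushed, z up, y to the left. Origin at bench height straight below the middle of the doorway plane. Table: level, top 100 mm above the bench, 150 mm wide, from x = -204 mm to the sill. Box: x = 0 to 164 mm, 124 mm wide, 4 mm walls, inside floor at z = 6 mm.
- doorway (a point): Middle of the doorway's threshold, on the table top at x = 0 of the chute. The doorway is 76 mm wide and about 52 mm high; the block passes it turned any way. The box behind has a clear flat roof, 3 mm thick, top 60 mm above the table, so tall tool bodies must stay in front of the doorway or above that.
- sill (a point): Middle of the edge where the table ends inside the doorway (chute x = +8 mm, table height); beyond it a 62 degree slide drops into the box.
- lane (a point): Middle of the table at chute x = -60 mm, where the rails' funnel ends. The two blue rails stand 14 mm high, 4 mm thick: about 126 mm clear between them at chute x = -170 mm, narrowing to 76 mm here, then 76 mm up to the doorway.
- flap (a joint): Yellow flap in the doorway, 74 x 50 x 3 mm, 60 g. Hangs freely from a hinge rod along y at chute x = +3 mm, 53 mm above the table; its lower edge is 1.5 mm above the table. 0 = hanging shut (cannot swing outward); grows in rad as it swings inward, up to 1.5. A light push of the block opens it; it falls shut by itself when nothing holds it.
- block_centre (a point): Centre, half-way up, of the ground steel V-block that stands on the chute's table between the rails, V groove on top: 52 mm along its x, 48 mm along its y, 40 mm tall, about 0.56 kg, loose. Friction about 0.6. It topples over the sill and slides in by itself once its centre is some 10 mm past the sill; if it does not, push on a little.
- weight: brass check weight, 30 mm diameter, 50 mm tall, standing on the bench beside the chute; origin under its centre
- vial: small white vial with blue cap, 22 mm diameter, 53 mm tall, standing on the bench beside the chute; origin under its centre
- calculator: pocket calculator lying flat, 118 x 70 x 14 mm; origin under its centre
- dish: round steel parts dish, 68 mm diameter, 22 mm tall; origin under its centre
- red_marker: red and white marker pen lying down, 130 mm long along its y, 11 mm thick; origin under its centre
Not all that is in view belongs to the job. There is more than one size of the part that bears block_centre; the job needs the largest.

How it is judged:
By the outcome, as a careful person would: the job done as asked, in the order asked, and still so for the second after the job is handed in, with the robot touching nothing.
It also fails if it takes over 30 s, if anything falls off the work surface, if the arm or the gripper's body presses on something with over 40 N, if the wrist force passes 120 N, or if a joint passes its speed limit or range.

ROBOT

A 6-joint arm with a two-finger parallel gripper is mounted at the origin on a cart in front of the work surface, level with it; the furniture and walls round the work are solid. World frame = base frame: x ahead of the robot, y to its left, z up, the work surface at z = 0. Lengths are in m, angles in rad, forces in N, time in s.
With the tool pointing down it reaches from about 0.25 to 0.775 m from the base axis. Payload 4 kg.
Tool frame: the origin (TCP) lies on the centre line of the jaws, within the pads' length; the fingertips stand 22 mm ahead of it and the grasp point (between the pads) lies 3 mm ahead of it (r.tcp_to_tips is the distance from the TCP to the fingertips, in m); z points along the fingers, y is the line along which they close (so a half turn about z gives the same grasp; the last joint's range is limited). The gripper opens to 85 mm and grips with 20 to 120 N. Pads are 22 mm wide; open, the fingers measure 114 mm over their backs; the gripper's body (76 mm by 85 mm) begins 54 mm behind the grasp point. The pads swing forward as they close: fully open they stand 13 mm farther back than shut.
Start: joints at [1.055, 0.087, 1.371, -0, 1.684, -0.103], TCP at [0.221, 0.504, 0.223] pointing down, gripper open.
Joint ranges: [-3.1, 3.1], [-0.76, 2.03], [0.27, 2.55], [-1.08, 4.22], [0.17, 2.65], [-2.57, 2.57]. Speed limits (rad/s): [2.79, 2.79, 3.14, 3.14, 3.14, 3.14].

INTERFACE

Orientations are given as a rotation vector (axis times angle).
In Python, from rig import r, capture, camera_info gives the robot as it stands.
- The arm moves only by the shell command python3 -m inch 'ROWS'. ROWS is JSON, a list of rows, each a list of 3 entries, a list of its own where there are three numbers: the shift along the tool's x, y, z in mm, then the turn about the tool's z in rad, then the finger opening in mm, from 0 to 85.4. A call has 1 to 12 rows; each row is the pose to reach, as a shift and turn from the pose commanded when the call began, along the tool's axes at that moment; what a row does not reach only later rows make up. A row lasts 1/8 s, in which the tool goes at most 62.5 mm and 10.7 degrees, less where a joint would pass 70% of its speed; a pose out of reach is approached as far as the arm can. A call with a gripper value outside its range is refused whole. The fingers move at their own pace and stop on an object; the grip force is fixed at half the most. Time passes only in rows, so rows that repeat a pose let the fingers close. It gives the time, the measured TCP pose, the force, the opening and the grip force at its end, in the units of the state.
- r.state(): the state, without advancing time (a new reading comes with each control period).
- capture(name): name is "scene" or "top" or "wrist"; returns the picture (480x640x3 uint8, red, green, blue); there is no depth.
- camera_info(name): a dict with "vertical_fov" (degrees; the focal length in pixels is half the picture's height over the tangent of half this angle, whatever the lens; pixels are square), "cx", "cy" (the principal point, pixels), "xyz" and "orientation" of the camera in the world; the wrist camera has in their place "tool_from_camera" (4x4, takes a point from camera to tool coordinates, whose origin is the TCP and whose axes are the flange's). Camera axes: x right, y up, looking along -z (the intrinsics and any distortion apply to the point x, -y, -z); pixel columns grow to the right and rows downward; lengths in m; the calibration is good to about 2 mm. The wrist camera is an equidistant fisheye: a pixel r from the principal point sees the ray r / f radians off the axis. A picture is of the moment at which its call begins: read the wrist's pose just before it. camera_info takes no time and is no camera call.
- r.job_done(): hands the job in; it is judged then, once.
The state is a dict: "t": time; "joint_positions": joint angles; "qd": joint speeds; "tau": joint torques, N m; "position": TCP position; "tcp_rot": TCP orientation; "wrist_force": force on the tool from outside, world axes, zero at the start; "moment": the same for the moment, N m; "width": opening from 0.0 (shut) to 1.0 (fully open); "finger_force": force on a finger pad.
Only numpy, scipy, OpenCV 4.12 (cv2) and the standard library are available. Lean on these libraries where they do the work, as an engineer would, in place of code of your own. Each camera call takes 0.05 s, during which the arm holds its last target. There are 200 camera calls.

## Working session

There is one attempt and no reset: what is moved stays moved. The work goes in short steps, Python scripts to look and compute and a shell command to move; the robot and the scene stay as the last step left them, time stands still between calls to the robot, and variables do not carry over. Pictures are saved under pics/ and viewed, at most 10 in all, crops included, and the job is handed in when it is done.

```bash
mkdir -p pics; ls; python3 - <<'E'
from rig import r,capture,camera_info
import cv2
for n in("scene","top"):
    cv2.imwrite(f"pics/{n}0.png",capture(n)[:,:,::-1]); print(n,camera_info(n))
print(camera_info("wrist")); s=r.state(); print(s['t'],s['position'],s['tcp_rot'],r.tcp_to_tips)
E
```

```text
pics
scene {'vertical_fov': 42.63603250765777, 'cx': 327.2826466617209, 'cy': 237.05127616358345, 'xyz': array([-0.21117658, -0.86316064,  0.9437513 ]), 'orientation': array([ 0.84630083, -0.42581091, -0.85622993])}
top {'vertical_fov': 49.1127413874899, 'cx': 329.48337596399506, 'cy': 229.4743301741507, 'xyz': array([ 0.50607464, -0.21420589,  1.16051469]), 'orientation': array([ 0.10087345, -0.0922055 , -1.5914601 ])}
{'vertical_fov': 65.70646984690485, 'cx': 322.2185292369589, 'cy': 246.62616814279113, 'tool_from_camera': array([[ 2.90704354e-05,  9.58966761e-01,  2.83518517e-01,
         7.14459746e-02],
       [ 9.99999982e-01,  2.54910481e-05, -1.88754877e-04,
         2.06512529e-04],
       [-1.88236837e-04,  2.83518518e-01, -9.58966743e-01,
        -1.50748889e-01],
       [ 0.00000000e+00,  0.00000000e+00,  0.00000000e+00,
         1.00000000e+00]])}
0.1 [0.22040826 0.50340339 0.22191228] [-6.43649964e-01 -3.07427082e+00  3.06143869e-03] 0.022
```

View pics/scene0.png

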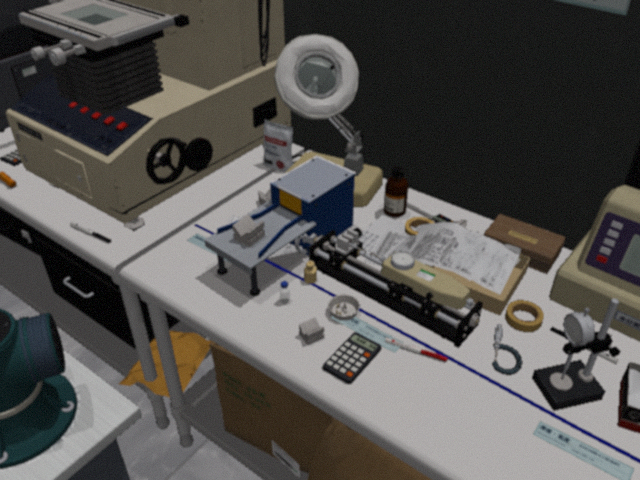

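View pics/top0.png

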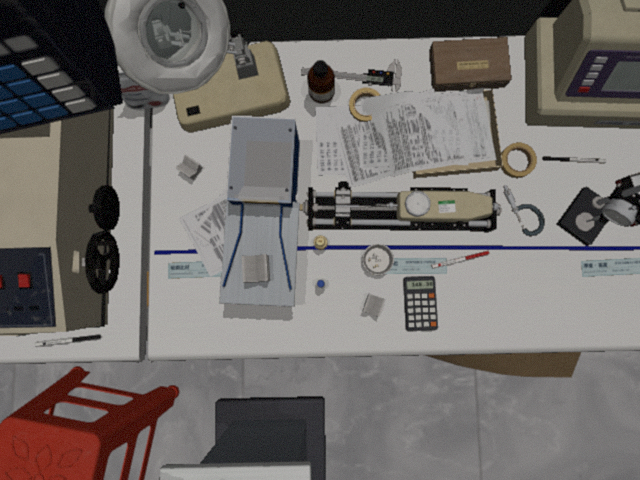

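The scene picture shows V-blocks at (247,230) on the chute table, (311,330) on the bench and (265,196) behind the chute. In the top picture they are at (256,268), (373,305) and (189,167). The one on the chute table at (256,268) is the largest and is between the rails, so I choose it. I'll check it in a close crop.

```bash
cat > h.py <<'E'
import numpy as np,cv2
from scipy.spatial.transform import Rotation as R
from rig import r,capture,camera_info
def ray(n,u,v):
    c=camera_info(n); f=240/np.tan(np.radians(c['vertical_fov']/2))
    a=(u-c['cx'])/f; b=(v-c['cy'])/f
    if n=='wrist':
        th=np.hypot(a,b); k=np.sin(th)/max(th,1e-9); d=np.array([a*k,-b*k,-np.cos(th)])
        s=r.state(); T=c['tool_from_camera']; Q=R.from_rotvec(s['tcp_rot']).as_matrix()
        return np.array(s['position'])+Q@T[:3,3],Q@T[:3,:3]@d
    return np.array(c['xyz']),R.from_rotvec(c['orientation']).as_matrix()@np.array([a,-b,-1])
def plane(n,u,v,z):
    o,d=ray(n,u,v); return o+d*(z-o[2])/d[2]
def tri(n1,p1,n2,p2):
    o1,d1=ray(n1,*p1);o2,d2=ray(n2,*p2)
    t=np.linalg.lstsq(np.c_[d1,-d2],o2-o1,rcond=None)[0]
    a=o1+t[0]*d1;b=o2+t[1]*d2; return (a+b)/2,np.linalg.norm(a-b)
E
python3 - <<'E'
from h import *
a=cv2.imread('pics/top0.png')[190:320,205:315]; b=cv2.imread('pics/scene0.png')[150:300,190:360]
a=cv2.resize(a,None,fx=4,fy=4,interpolation=2); b=cv2.resize(b,None,fx=2,fy=2,interpolation=2)
c=np.zeros((520,440+340,3),np.uint8); c[:,:440]=a; c[:300,440:]=b; cv2.imwrite('pics/c1.png',c)
for p in [(220,303),(297,305)]: print(plane('top',*p,.1))
print(plane('top',256,268,.14))
E
```

```text
[0.49352992 0.0127001  0.1       ]
[ 0.48612684 -0.14147887  0.1       ]
[ 0.55978308 -0.06564473  0.14      ]
```

View pics/c1.png

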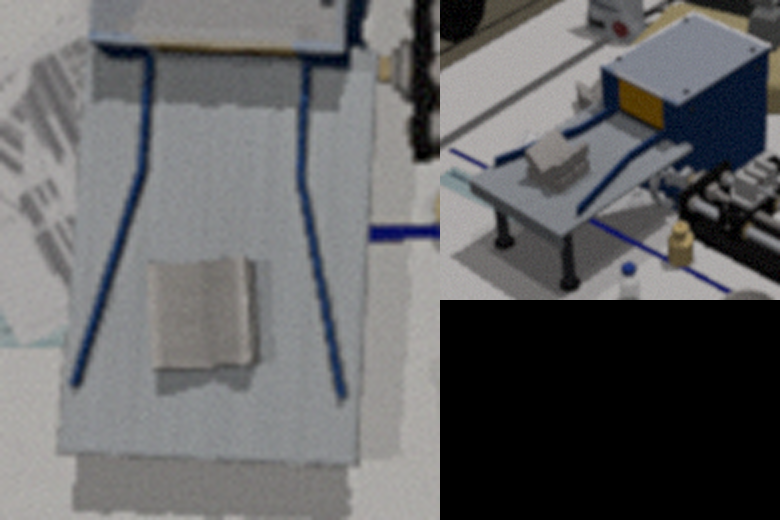

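The crop shows the block on the table between the rails, with its V groove roughly along the push direction. Its top corners in the crop are about (148,263), (247,258), (255,365) and (155,370). The rail bends are at (145,170) and (300,185), and the table's front corners at (58,452) and (358,464). The block is clearly the largest of the three and the yellow flap is shut.

```bash
python3 - <<'E'
from h import *
T=lambda x,y:(205+x/4,190+y/4); S=lambda x,y:(190+(x-440)/2,150+y/2)
pt=lambda p,z:plane('top',*T(*p),z)
P={'frL':pt((58,452),.1),'frR':pt((358,464),.1),'rFL':pt((75,385),.114),'rFR':pt((343,397),.114),'bL':pt((145,170),.114),'bR':pt((300,185),.114),'eL':pt((150,55),.114),'eR':pt((305,60),.114)}
for k in P: print(k,P[k].round(4))
for a,b in(('frL','frR'),('rFL','rFR'),('bL','bR'),('eL','eR')): print(a,np.linalg.norm(P[a]-P[b]).round(4),((P[a]+P[b])/2).round(4), np.degrees(np.arctan2(*(P[a]-P[b])[[0,1]])).round(2))
C=np.array([pt(p,.14) for p in[(148,263),(247,258),(255,365),(155,370)]]); print(C.round(4),C.mean(0))
print([np.linalg.norm(C[i]-C[i-1]).round(4) for i in range(4)])
# height checks: roof front-left corner & front table corners in both views
print('frR tri',tri('top',T(358,464),'scene',S(560,236)),'frL',tri('top',T(58,452),'scene',S(470,186)))
print('block top front-left corner',tri('top',T(155,370),'scene',S(528,158)))
s=r.state(); print(R.from_rotvec(s['tcp_rot']).as_matrix().round(3),s['position'])
E
```

```text
frL [0.4936 0.0137 0.1   ]
frR [ 0.4843 -0.1365  0.1   ]
rFL [0.5265 0.0024 0.114 ]
rFR [ 0.5175 -0.1305  0.114 ]
bL [ 0.633  -0.0326  0.114 ]
bR [ 0.6236 -0.1104  0.114 ]
eL [ 0.6915 -0.0352  0.114 ]
eR [ 0.6871 -0.1136  0.114 ]
frL 0.1504 [ 0.4889 -0.0614  0.1   ] 3.54
rFL 0.1332 [ 0.522  -0.0641  0.114 ] 3.83
bL 0.0783 [ 0.6283 -0.0715  0.114 ] 6.88
eL 0.0785 [ 0.6893 -0.0744  0.114 ] 3.22
[[ 0.5842 -0.0385  0.14  ]
 [ 0.5856 -0.0867  0.14  ]
 [ 0.5336 -0.0902  0.14  ]
 [ 0.5323 -0.0418  0.14  ]] [ 0.558925   -0.06429798  0.14      ]
[np.float64(0.052), np.float64(0.0483), np.float64(0.0521), np.float64(0.0485)]
frR tri (array([ 0.4847423 , -0.13688373,  0.09826738]), np.float64(0.0015245528639913548)) frL (array([0.49537438, 0.01426029, 0.08743734]), np.float64(0.005743780347719474))
block top front-left corner (array([ 0.53482199, -0.04235656,  0.12889989]), np.float64(0.0066311086846846095))
[[-0.916  0.401 -0.001]
 [ 0.401  0.916 -0.002]
 [ 0.    -0.002 -1.   ]] [0.22040826 0.50340339 0.22191228]
```

Sizes check out: table 150.4 mm wide, block 52 x 48 mm, rails 78 mm apart. The chute's yaw is -3.65 deg with the doorway at (0.6925, -0.0744). The block is at chute x = -134 mm, y = +2 mm, turned about 7 deg. I'll swing round in front of the chute, turn to line up with it and close the fingers to 12 mm.

```bash
python3 -m inch '[[[-32,-46,0],-0.035,12],[[-65,-92,0],-0.07,12],[[-97,-139,0],-0.105,12],[[-129,-185,0],-0.14,12],[[-161,-231,0],-0.175,12],[[-194,-277,0],-0.21,12],[[-226,-324,0],-0.245,12],[[-258,-370,0],-0.28,12],[[-290,-416,0],-0.315,12],[[-323,-462,0],-0.349,12],[[-323,-462,0],-0.349,12],[[-323,-462,0],-0.349,12]]'
python3 - <<'E'
from h import *
s=r.state(); Q=R.from_rotvec(s['tcp_rot']).as_matrix(); print(s['t'],s['position'],Q.round(4),s['wrist_force'],s['width'])
print(1e3*Q.T@(np.array([.4929,-.0616,.132])-s['position']))
E
```

```text
t: 1.6
position: [0.3309, -0.0487, 0.2226]
tcp_rot: [-0.102, -3.139, -0.002]
wrist_force: [-0.7, -0.3, 0.7]
width: 0.138
finger_force: 0.0
1.6 [ 0.33085538 -0.04870936  0.22260368] [[-9.979e-01  6.480e-02 -9.000e-04]
 [ 6.480e-02  9.979e-01  1.100e-03]
 [ 1.000e-03  1.000e-03 -1.000e+00]] [-0.69727179 -0.26399669  0.7186966 ] 0.13759289303604172
[-162.63141218   -2.4471076    90.43611124]
```

```bash
python3 -m inch '[[[-50,-1,0],0,12],[[-105,-2,0],0,12],[[-150,-2,20],0,12],[[-160,-2,40],0,12],[[-160,-2,40],0,12]]'
python3 - <<'E'
from h import *
cv2.imwrite('pics/w1.png',capture('wrist')[:,:,::-1])
E
```

```text
t: 2.22
position: [0.4899, -0.0584, 0.1806]
tcp_rot: [-0.093, -3.135, -0.002]
wrist_force: [-0.1, -0.7, 0.3]
width: 0.141
finger_force: 0.0
```

View pics/w1.png

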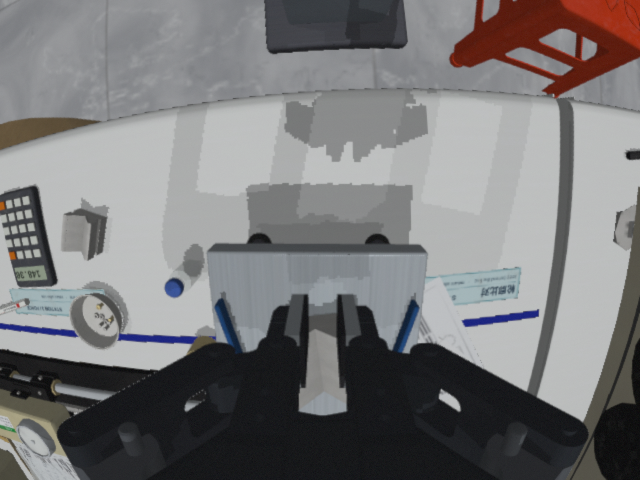

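The wrist picture shows the table's front edge at rows 246–248, the fingertips at (300,298) and (347,298), and the block beyond them, centred between them at (323,350). The other bench items are clear. Next I descend to tips about 10 mm above the table.

```bash
python3 -m inch '[[[0,0,25],0,12],[[0,0,42],0,12],[[0,0,48],0,12],[[0,0,48],0,12]]'
python3 - <<'E'
from h import *
print(plane('wrist',208,248,.1),plane('wrist',425,246,.1))
d=np.array([.998,-.0637]);s=r.state();p=np.array(s['position'][:2])-[.6925,-.0744];print('along,lat',p@d,p@[.0637,.998])
a=capture('wrist')[:,:,::-1];cv2.imwrite('pics/w2.png',cv2.resize(a[220:460,180:470],None,fx=2,fy=2))
E
```

```text
t: 2.78
position: [0.4905, -0.061, 0.1352]
tcp_rot: [0.1, 3.14, 0.0]
wrist_force: [-0.2, 0.4, -1.0]
width: 0.137
finger_force: 0.0
[ 0.47101959 -0.12145834  0.1       ] [ 0.47732138 -0.00497561  0.1       ]
along,lat -0.20240755653818682 0.000550803278393745
```

View pics/w2.png

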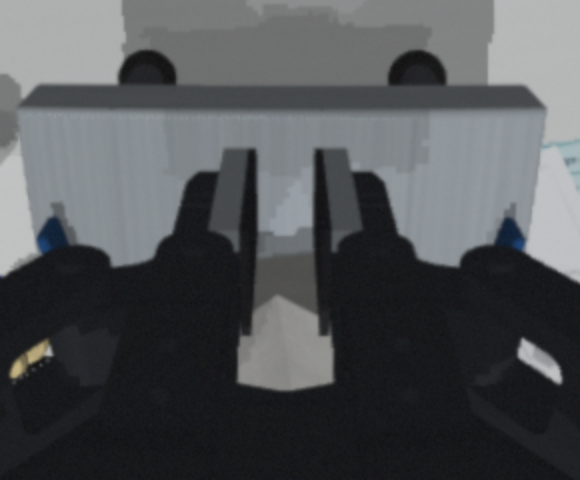

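The fingers straddle the block's centre line, low over the table, with the tips visible at (238,150) and (330,150) in the crop and the block ahead. I'll push straight along the chute (tool -x).

```bash
python3 -m inch '[[[-10,0,1],0,12],[[-20,0,1],0,12],[[-28,0,1],0,12],[[-36,0,1],0,12],[[-46,0,1],0,12],[[-56,0,1],0,12],[[-66,0,1],0,12],[[-76,0,1],0,12],[[-86,0,1],0,12],[[-96,0,1],0,12],[[-106,0,1],0,12],[[-110,0,1],0,12]]'
python3 - <<'E'
from h import *
d=np.array([.998,-.0637]);s=r.state();p=np.array(s['position'][:2])-[.6925,-.0744];print('along,lat',p@d,p@[.0637,.998])
c=np.zeros((480,760,3),np.uint8)
a=capture('top')[:,:,::-1];c[:,:360]=cv2.resize(a[170:330,200:320],None,fx=3,fy=3,interpolation=2)
a=capture('scene')[:,:,::-1];c[:,360:]=cv2.resize(a[140:300,200:333],(400,480),interpolation=2);cv2.imwrite('pics/p1.png',c)
E
```

```text
t: 4.32
position: [0.6011, -0.0682, 0.1339]
tcp_rot: [-0.1, -3.14, -0.0]
wrist_force: [0.6, 0.1, -0.1]
width: 0.138
finger_force: 0.0
along,lat -0.0915959923782024 0.0003448090570582315
```

View pics/p1.png

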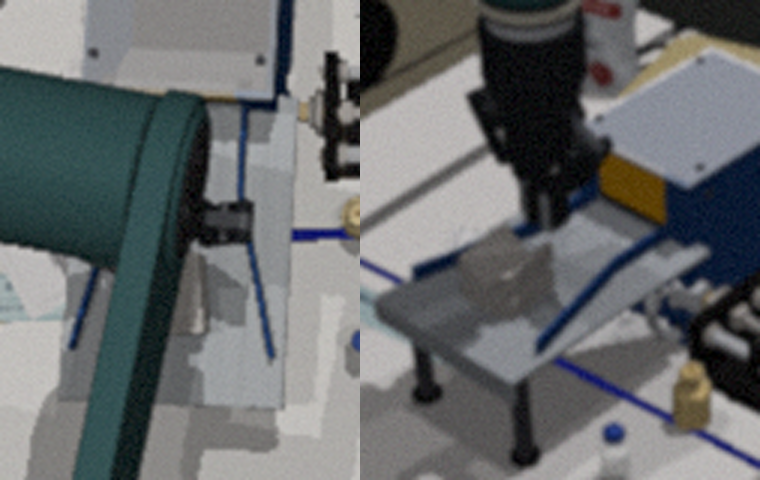

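The top and scene views show the block still at its old place, scene (248,230), with the fingers apparently ahead of it and no force felt. I'll work out where the fingertips really are before moving again.

```bash
python3 - <<'E'
from h import *
def proj(n,X):
    c=camera_info(n); f=240/np.tan(np.radians(c['vertical_fov']/2)); q=R.from_rotvec(c['orientation']).as_matrix().T@(np.array(X)-c['xyz']); return c['cx']+f*q[0]/-q[2],c['cy']-f*q[1]/-q[2]
s=r.state(); p=s['position']; print(s['t'],p,s['joint_positions'])
for z in(0,-.022): print('tip proj scene',proj('scene',p+[0,0,z]),'top',proj('top',p+[0,0,z]))
print('block orig top/bottom scene',proj('scene',[.559,-.0643,.14]),proj('scene',[.559,-.0643,.1]))
for y in(.024,-.024):
  for x in(-.026,.026): print('scene if pushed, corner',x,y,proj('scene',[.640+x,-.07+y,.14]))
print('block top view',proj('top',[.559,-.0643,.14]))
a=capture('scene')[:,:,::-1];cv2.imwrite('pics/p2.png',cv2.resize(a[175:275,200:320],(720,600),interpolation=2))
E
```

```text
4.425 [ 0.60082667 -0.06819555  0.13387642] [-2.06796166e-01  2.40574206e-01  1.37241673e+00  6.73372616e-05
  1.52877796e+00 -1.71387263e+00]
tip proj scene (np.float64(261.07383009612437), np.float64(217.4019112862304)) top (np.float64(257.64178905068934), np.float64(247.19088155136006))
tip proj scene (np.float64(261.67373430540187), np.float64(225.25470699267476)) top (np.float64(259.20710220035454), np.float64(248.16425979867165))
block orig top/bottom scene (np.float64(246.89508208362662), np.float64(223.3223206381014)) (np.float64(248.24940233133063), np.float64(237.67620970856416))
scene if pushed, corner -0.026 0.024 (np.float64(257.4997270007273), np.float64(209.09346040694786))
scene if pushed, corner 0.026 0.024 (np.float64(272.5136556307938), np.float64(198.9321920419325))
scene if pushed, corner -0.026 -0.024 (np.float64(273.4428712360272), np.float64(216.52080809885584))
scene if pushed, corner 0.026 -0.024 (np.float64(288.3267580265722), np.float64(206.02166190988612))
block top view (np.float64(255.31019661502123), np.float64(268.41956202581724))
```

View pics/p2.png

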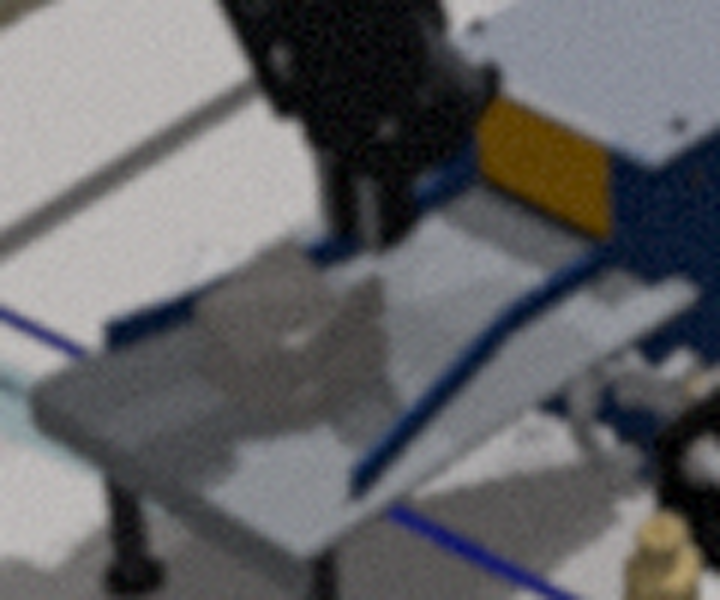

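```bash
python3 - <<'E'
from h import *
def proj(n,X):
    c=camera_info(n); f=240/np.tan(np.radians(c['vertical_fov']/2)); q=R.from_rotvec(c['orientation']).as_matrix().T@(np.array(X)-c['xyz']); return np.round([c['cx']+f*q[0]/-q[2],c['cy']-f*q[1]/-q[2]],1)
c=camera_info('wrist'); f=240/np.tan(np.radians(c['vertical_fov']/2)); Ti=np.linalg.inv(c['tool_from_camera'])
def pw(x,y,z):
    q=(Ti@[x,y,z,1])[:3]; th=np.arccos(-q[2]/np.linalg.norm(q)); k=f*th/np.hypot(q[0],q[1]); return np.round([c['cx']+k*q[0],c['cy']-k*q[1]],1)
s=r.state(); p=s['position'];Q=R.from_rotvec(s['tcp_rot']).as_matrix()
for z in(.022,.012,0,-.008): print(z,'wrist +y inner near/far',pw(.011,.006,z),pw(-.011,.006,z),'-y',pw(.011,-.006,z),'scene -y outer',proj('scene',p+Q@[.011,-.02,z]),proj('scene',p+Q@[-.011,-.02,z]))
a=capture('wrist')[:,:,::-1];cv2.imwrite('pics/w3.png',cv2.resize(a[200:470,160:490],None,fx=2,fy=2))
E
```

```text
0.022 wrist +y inner near/far [334.4 264.8] [333.9 305.2] -y [310.  264.8] scene -y outer [264.3 231. ] [271.2 226.6]
0.012 wrist +y inner near/far [335.1 271.9] [334.5 314. ] -y [309.4 271.9] scene -y outer [264.  227.4] [271. 223.]
0 wrist +y inner near/far [336.  281.4] [335.3 325.7] -y [308.5 281.4] scene -y outer [263.7 223.1] [270.7 218.7]
-0.008 wrist +y inner near/far [336.7 288.5] [335.9 334.3] -y [307.8 288.5] scene -y outer [263.5 220.2] [270.5 215.8]
```

View pics/w3.png

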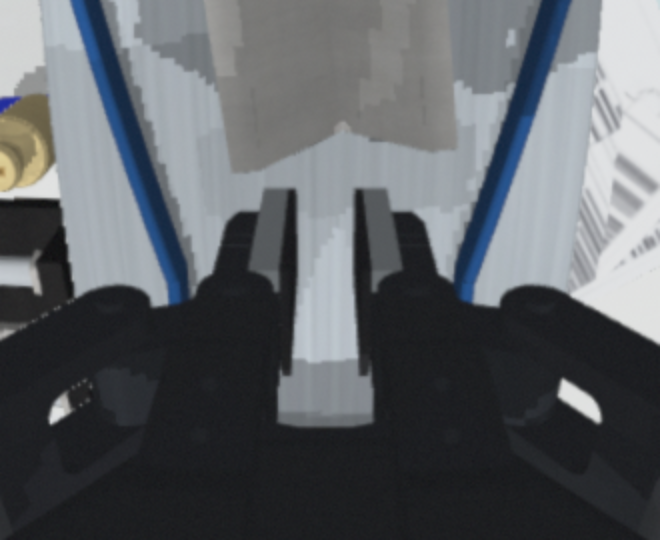

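The wrist view shows the near edges of the fingertips at full-image row 295, which corresponds to tool z ≈ -14 mm; the scene view agrees at about -13 mm. So the tips are really about 14 mm behind the reported TCP, not 22 mm ahead of it. They were at z ≈ 0.148, and passed over the 0.14 block top without touching it. I'll go back over the block and down with TCP z ≈ 0.101, which puts the tips at about 0.115.

```bash
python3 -m inch '[[[0,0,-20],0,12],[[35,0,-20],0,12],[[75,0,-20],0,12],[[110,0,-20],0,12],[[114,0,-10],0,12],[[114,0,10],0,12],[[114,0,26],0,12],[[114,0,33],0,12],[[114,0,33],0,12]]'
python3 - <<'E'
from h import *
d=np.array([.998,-.0637]);s=r.state();p=np.array(s['position'][:2])-[.6925,-.0744];print('along,lat',p@d,p@[.0637,.998],s['position'])
c=np.zeros((480,800,3),np.uint8)
a=capture('wrist')[:,:,::-1];c[:,:400]=cv2.resize(a[220:460,220:420],None,fx=2,fy=2)
a=capture('scene')[:,:,::-1];c[:,400:]=cv2.resize(a[165:285,205:305],(400,480),interpolation=2);cv2.imwrite('pics/p3.png',c)
E
```

```text
t: 5.65
position: [0.4866, -0.0608, 0.1002]
tcp_rot: [-0.1, -3.139, -0.001]
wrist_force: [-0.1, 0.0, 0.3]
width: 0.146
finger_force: 0.0
along,lat -0.20633401990282366 0.0004246116243408436 [ 0.4866184  -0.0608336   0.10022307]
```

View pics/p3.png

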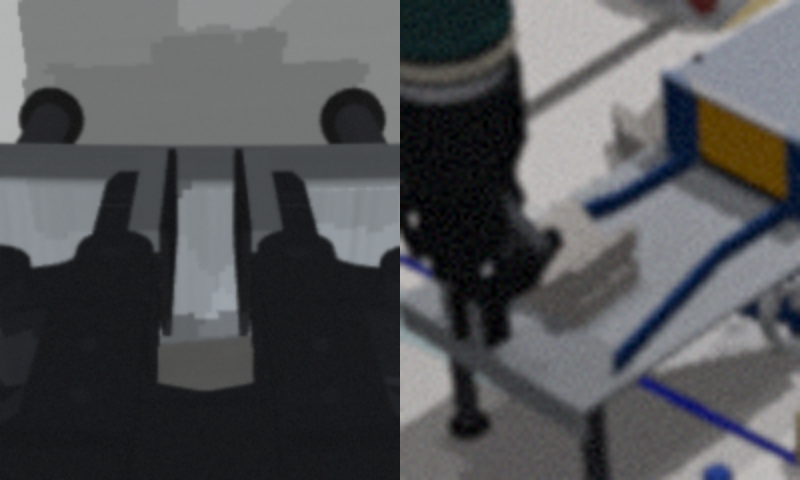

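The fingers now stand just behind the block, low over the table, with the tips at scene crop (490,345) and the block ahead at (590,270). I push again and check contact by the wrist force.

```bash
python3 -m inch '[[[-12,0,0],0,12],[[-22,0,0],0,12],[[-30,0,0],0,12],[[-38,0,0],0,12],[[-46,0,0],0,12],[[-54,0,0],0,12],[[-62,0,0],0,12],[[-72,0,0],0,12]]'
python3 - <<'E'
from h import *
s=r.state();print(s['position'],s['wrist_force'])
E
```

```text
t: 6.75
position: [0.559, -0.0657, 0.1009]
tcp_rot: [-0.1, -3.14, 0.0]
wrist_force: [-3.8, -0.0, 1.2]
width: 0.138
finger_force: 1.7
[ 0.55897074 -0.06565152  0.10087607] [-3.76350658 -0.04304177  1.23677797]
```

The force is 3.8 N, about the friction of the 0.56 kg block, so it is sliding. Continue.

```bash
python3 -m inch '[[[-9,0,0],0,12],[[-18,0,0],0,12],[[-27,0,0],0,12],[[-36,0,0],0,12],[[-45,0,0],0,12],[[-54,0,0],0,12],[[-63,0,0],0,12],[[-72,0,0],0,12],[[-81,0,0],0,12],[[-90,0,0],0,12],[[-98,0,0],0,12]]'
python3 - <<'E'
from h import *
d=np.array([.998,-.0637]);s=r.state();p=np.array(s['position'][:2])-[.6925,-.0744];print('along,lat',p@d,p@[.0637,.998])
# yellow flap pixels, then and now
for n,im in(('before',cv2.imread('pics/scene0.png')),('now',capture('scene')[:,:,::-1])):
    h=cv2.cvtColor(np.ascontiguousarray(im),cv2.COLOR_BGR2HSV)[180:225,270:310]; m=cv2.inRange(h,(15,150,60),(32,255,255)); print(n,cv2.countNonZero(m),cv2.boundingRect(m))
E
```

```text
t: 8.12
position: [0.6569, -0.0718, 0.101]
tcp_rot: [-0.1, -3.14, -0.0]
wrist_force: [-4.0, 0.2, 0.6]
width: 0.137
finger_force: 2.0
along,lat -0.03565564456049302 0.0003648964102595835
before 287 (10, 10, 21, 24)
now 0 (0, 0, 0, 0)
```

The block holds the flap open (no yellow visible). I push the last stretch slowly, keeping the fingers' front face just short of the lintel.

```bash
python3 -m inch '[[[-4,0,0],0,12],[[-8,0,0],0,12],[[-12,0,0],0,12],[[-16,0,0],0,12],[[-19,0,0],0,12],[[-21,0,0],0,12],[[-21,0,0],0,12],[[-21,0,0],0,12]]'
python3 - <<'E'
from h import *
d=np.array([.998,-.0637]);s=r.state();p=np.array(s['position'][:2])-[.6925,-.0744];print('along,lat',p@d,s['wrist_force'])
a=capture('scene')[:,:,::-1]
h=cv2.cvtColor(np.ascontiguousarray(a),cv2.COLOR_BGR2HSV)[180:225,270:310]; m=cv2.inRange(h,(15,150,60),(32,255,255)); print(cv2.countNonZero(m),cv2.boundingRect(m))
E
```

```text
t: 9.18
position: [0.6739, -0.073, 0.1005]
tcp_rot: [-0.101, -3.131, -0.0]
wrist_force: [-14.1, 1.1, 5.2]
width: 0.138
finger_force: 0.0
along,lat -0.018697218993172993 [-14.1331142    1.05930428   5.23719263]
89 (23, 20, 8, 14)
```

The force rose to 14 N with the pads unloaded, so something other than the pads has met the box front. I back off at once and check the flap.

```bash
python3 -m inch '[[[10,0,0],0,12],[[30,0,0],0,12],[[70,0,0],0,12],[[110,0,0],0,12],[[150,0,0],0,12],[[190,0,-10],0,12],[[190,0,-10],0,12]]'
python3 - <<'E'
from h import *
s=r.state();print(s['wrist_force'])
a=np.ascontiguousarray(capture('scene')[:,:,::-1])
h=cv2.cvtColor(a,cv2.COLOR_BGR2HSV)[180:225,270:310]; m=cv2.inRange(h,(15,150,60),(32,255,255)); print(cv2.countNonZero(m),cv2.boundingRect(m))
c=np.zeros((480,800,3),np.uint8)
c[:,400:]=cv2.resize(a[165:285,235:335],(400,480),interpolation=2)
a=capture('top')[:,:,::-1];c[:,:400]=cv2.resize(a[100:244,205:325],(400,480),interpolation=2);cv2.imwrite('pics/f1.png',c)
E
```

```text
t: 10.1
position: [0.4871, -0.0608, 0.1119]
tcp_rot: [0.1, 3.136, -0.001]
wrist_force: [-0.0, 0.2, -0.3]
width: 0.144
finger_force: 0.0
[-0.02437553  0.15182941 -0.31301888]
284 (10, 10, 21, 24)
```

View pics/f1.png

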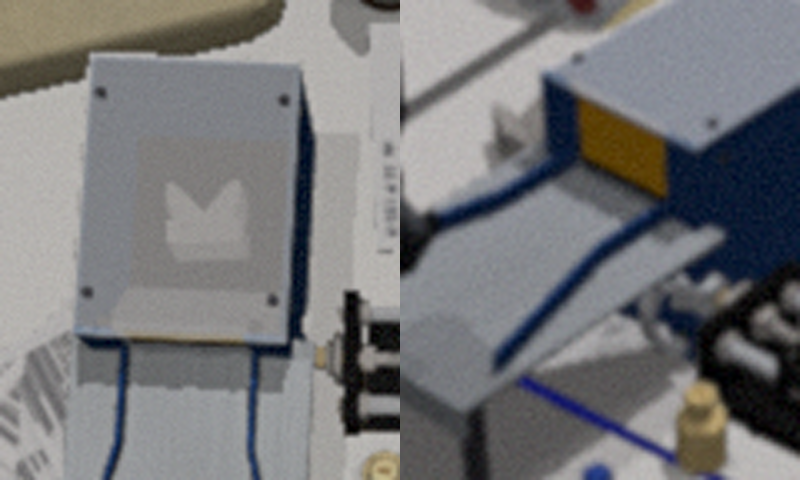

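The final picture shows the block inside the box, seen through the clear roof at top crop (207,220). The yellow flap is fully shut (284 px against 287 at the start), the table is empty, and the weight and vial in view look undisturbed. The robot touches nothing, so I hand the job in.

```bash
python3 -c "
from rig import r
print(r.job_done())"
```

```text
the job is handed in; nothing more can be done
None
```

The V-block was pushed through the flap and dropped inside the chute, the fingers are out, the flap is fully shut, and the job is handed in at about 10 s; the gripper touched the box front briefly at about 14 N (limit 40 N), and a first pass went over the block without touching it because the fingertips sit farther back than stated.

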